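# Spoiled gypsum heart through the sprung flap of the recycling box

## Task

Put the spoiled gypsum heart into the gypsum recycling box without picking it up: with one finger push the yellow self-closing flap open, keep it open, and with the other finger gently push the heart along the steel shelf and over its inner edge so that it drops in while the flap is still held. Do not use the heart itself to shove the flap open, never pinch or lift it, and leave the other things where they are; then take the fingers out so that the flap springs shut.

Things in the scene. Friction and masses are not known exactly. Their poses are not given: they have to be found in the camera images.
- offcut_box: Green sheet-steel gypsum recycling box, fixed; 228 mm wide (y), 203 deep (x = -49 to 154), 146 high at the hinge; its steel shelf sticks out to x = -125. Origin on the table straight below the middle of the lip (see lip). x: level, from the shelf through the flap into the box; y: left when looking along x; z: up. Hollow from x = -45 (under the shelf) to 150, 220 wide; floor 87 below the shelf.
- lip (a point): Middle of the lip: the shelf's inner edge, at its top surface (95 mm above the table), where the opening under the flap begins. Same axes as the box. The flat shelf spans x = -125 to 0 mm and y = -110 to 110 mm from here, with rims 6 to 8 mm high along the two sides (y = +-110 mm) and none at the front.
- hinge (a point): Middle of the flap's hinge line (parallel to the box's y), 80 mm beyond the lip and 46 mm above the shelf: with its 5 mm knuckles the highest part of the box; the roof slopes down behind it. A finger pointing down can push the flap in at shelf height until its front is about 73 mm beyond the lip; further on it meets the hinge pin.
- flap (a joint): Angle of the yellow flap, rad: 0 shut, growing as it swings in and down, at most 1.15. Shut, it slopes 30 degrees up from the lip to the hinge; 214 mm wide, 90 long, 2.5 thick. A spring shuts it: about 1.2 N at the lower edge starts it, 6 N hold it wide open at shelf height. A fingertip 6 mm above the shelf gives about 0.35 with its front 46 mm past the lip, 0.5 at 56, 0.85 at 72.
- flap_edge (a point): The middle of the flap's free lower edge; it moves with the flap. Shut, it lies at the lip.
- heart_centre (a point): Centre of the spoiled heart-shaped gypsum ornament lying flat on the feed shelf: 52 x 58 mm and 16 mm thick, 55 g or so, cream white. The point lies half-way up, 8 mm above the shelf.
- medallion: A good round gypsum medallion, 68 mm across, 15 mm high, on the table beside the box. Origin at the centre of its underside. Leave it alone.
- star: A good gypsum star, 84 mm across, 18 mm high, on the table beside the box. Origin at the centre of its underside. Leave it alone.
- sander: A cork sanding block, 54 x 98 mm, 28 mm high, on the table beside the box. Origin at the centre of its underside. Leave it alone.
Not all that is in view belongs to the job. What is shaped like the part that bears heart_centre but orange or purple is not meant.

How it is judged:
On the way, in this order (a step that is already met when the one before it is completed fails the run):
1. a finger has pushed the flap open (more than 0.3 rad) while the heart is still on the shelf (value of joint flap above 0.3 rad and contact force between the fingers and flap above 0.2 N and x of heart_centre in the frame of offcut_box below 0.01 m and z of heart_centre in the frame of offcut_box above 0.095 m), for 0.05 s.
2. the heart has dropped to the bottom of the box while a finger still holds the flap open (value of joint flap above 0.3 rad and contact force between the fingers and flap above 0.2 N and x of heart_centre in the frame of offcut_box above -0.045 m and z of heart_centre in the frame of offcut_box below 0.055 m), for 0.05 s.
At the end, for the whole second after the job is handed in: The heart lies at rest inside the box, its centre less than 55 mm above the table, and the flap is shut again (within 0.05 rad) (x of heart_centre in the frame of offcut_box between -0.045 and 0.15 m and y of heart_centre in the frame of offcut_box between -0.11 and 0.11 m and z of heart_centre in the frame of offcut_box below 0.055 m and linear speed of heart below 0.03 m/s and value of joint flap below 0.05 rad); the robot touches nothing.
It fails at once if the heart is shoved against the flap (more than 2 N while its centre is still over the shelf) (contact force between heart and flap above 2 N and x of heart_centre in the frame of offcut_box below 0 m).
It fails at once if the heart is lifted more than 25 mm off the shelf (z of heart_centre in the frame of offcut_box above 0.128 m).
It fails at once if the heart is carried through the opening at shelf height instead of being pushed over the edge (x of heart_centre in the frame of offcut_box above 0.05 m and z of heart_centre in the frame of offcut_box above 0.098 m).
It fails at once if the heart is squeezed or struck (more than 12 N from the fingers) (contact force between the fingers and heart above 12 N).
It fails at once if the medallion, the star or the sanding block is moved by more than 15 mm (distance of any of medallion, star, sander from where it was at the start of the episode above 0.015 m).
It also fails if it takes over 40 s, if anything falls off the work surface, if the arm or the gripper's body presses on something with over 40 N, if the wrist force passes 120 N, or if a joint passes its speed limit or range.

## Robot

A 6-joint arm with a two-finger parallel gripper is mounted at the origin on a cart in front of the work surface, level with it; the furniture and walls round the work are solid. World frame = base frame: x ahead of the robot, y to its left, z up, the work surface at z = 0. Lengths are in m, angles in rad, forces in N, time in s.
With the tool pointing down it reaches from about 0.35 to 0.975 m from the base axis. Payload 4.9 kg.
Tool frame: the origin (TCP) lies at the very end of the fingers, on their centre line; the grasp point (between the pads) lies manip.grip_point_offset behind it (manip.grip_point_offset is the distance from the TCP to the grasp point, in m); z points along the fingers, y is the line along which they close (so a half turn about z gives the same grasp; the last joint's range is limited). The gripper opens to 85 mm and grips with 20 to 120 N. Pads are 22 mm wide; open, the fingers measure 114 mm over their backs; the gripper's body (76 mm by 85 mm) begins 54 mm behind the grasp point. The pads swing forward as they close: fully open they stand 13 mm farther back than shut.
Start: joints at [1.169, 0.053, 1.613, -0, 1.476, -0.119], TCP at [0.174, 0.6, 0.198] pointing down, gripper open.
Joint ranges: [-3.01, 3.01], [-1.01, 2.22], [0.06, 2.58], [-1.02, 4.17], [0.09, 2.62], [-3.14, 3.14]. Speed limits (rad/s): [2.57, 2.57, 3.14, 3.14, 3.14, 3.14].

## Interface

Orientations are given as a unit quaternion [w, x, y, z].
In Python, from plant import manip gives the robot as it stands.
- The arm moves only by the shell command python3 -m crank 'ROWS' [OPENING]. ROWS is JSON, a list of rows, each an object of numbers: "x", "y", "z": the shift along the tool's x, y, z in cm; "turn": the turn about the tool's z in rad. In form: [{"x": .., "y": .., "z": .., "turn": ..}, ...]. A call has 1 to 5 rows; each row shifts and turns the commanded pose from where the row before left it, along the tool's axes as they then stand; what a row does not reach is not made up. A row lasts 1/10 s, in which the tool goes at most 50 mm and 8.59 degrees, less where a joint would pass 70% of its speed; a pose out of reach is approached as far as the arm can. A call with a gripper value outside its range is refused whole. OPENING is the opening in per cent of the stroke, from 0 (shut) to 100 (fully open), set as the call begins (- or left out, the last holds). The fingers move at their own pace and stop on an object; the grip force is fixed at half the most. Time passes only in rows, so rows that do not move let the fingers close. It gives the time, the measured TCP pose, the force, the opening and the grip force at its end, in the units of the state.
- manip.state(): the state, without advancing time (a new reading comes with each control period).
- manip.grab_frame(name): name is "scene" or "top" or "wrist"; returns (picture, depth): 384x512x3 uint8, red, green, blue; 384x512 float32, m along the optical axis (not along the pixel's ray), 0 where there is no reading.
- manip.camera_model(name): a dict with "mtx" (3x3 intrinsics, pixels), "world_to_cam" (4x4, takes a point from world to camera coordinates). Camera axes: x right, y down, z forward; pixel columns grow to the right and rows downward; lengths in m; the calibration is good to about 2 mm. A picture is of the moment at which its call begins: read the wrist's pose just before it. camera_model takes no time and is no camera call; for the wrist camera it gives the pose at the moment of the call.
- manip.job_done(): hands the job in; it is judged then, once.
The state is a dict: "time": time; "joint_pos": joint angles; "joint_vel": joint speeds; "joint_efforts": joint torques, N m; "tool_pos": TCP position; "tool_rot": TCP orientation; "contact_force": force on the tool from outside, world axes, zero at the start; "ft_torque": the same for the moment, N m; "gripper_width": opening from 0.0 (shut) to 1.0 (fully open); "grasp_force": force on a finger pad.
Only numpy, scipy, OpenCV 4.12 (cv2) and the standard library are available. Lean on these libraries where they do the work, as an engineer would, in place of code of your own. Each camera call takes 0.05 s, during which the arm holds its last target. There are 200 camera calls.

## Working session

There is one attempt and no reset: what is moved stays moved. The work goes in short steps, Python scripts to look and compute and a shell command to move; the robot and the scene stay as the last step left them, time stands still between calls to the robot, and variables do not carry over. Pictures are saved under pics/ and viewed, at most 11 in all, crops included, and the job is handed in when it is done.

```bash
mkdir -p pics; ls
python3 - <<'E'
from plant import manip
import cv2,numpy as np
s=manip.state();print(s['time'],s['tool_pos'],s['tool_rot'],s['gripper_width'],manip.grip_point_offset)
ims=[]
for n in("top","scene"):
    p,d=manip.grab_frame(n);np.savez(f"{n}0.npz",p=p,d=d,K=manip.camera_model(n)["mtx"],T=manip.camera_model(n)["world_to_cam"])
    cv2.imwrite(f"pics/{n}0.png",p[...,::-1])
E
```

```text
pics
0.0 [0.17413354 0.59953569 0.19705462] [-2.65579119e-04  1.40936225e-01  9.90018139e-01 -9.97355708e-04] 1.0011972718750477 0.0187
```

View pics/top0.png

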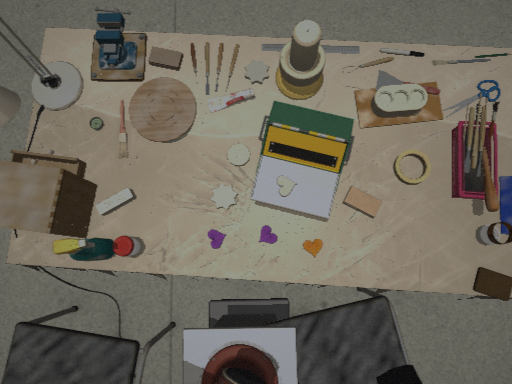

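View pics/scene0.png

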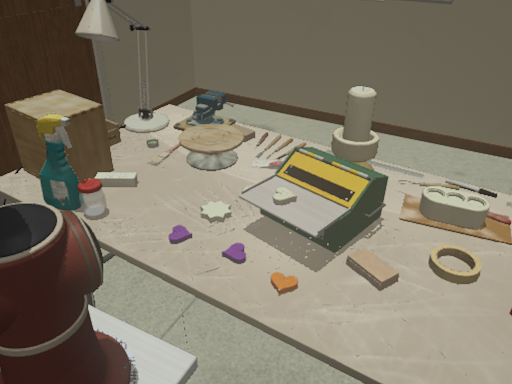

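The things that could be taken for the heart are cream on the white shelf (286,186), purple (216,239), purple (267,235) and orange (313,247) on the table. I choose the cream one on the shelf. The flap is yellow at about (308,150), the medallion at (238,154), the star at (222,197) and the sander at (362,201).

```bash
cat > m.py <<'E'
import numpy as np,cv2
def load(n):
    z=np.load(f"{n}.npz");return z['p'],z['d'],z['K'],z['T']
def cast(uv,K,T,h):
    uv=np.atleast_2d(uv).astype(float);R,t=T[:3,:3],T[:3,3];c=-R.T@t
    r=(R.T@np.linalg.inv(K)@np.c_[uv,np.ones(len(uv))].T).T
    return c+r*((h-c[2])/r[:,2])[:,None]
def cloud(d,K,T):
    v,u=np.indices(d.shape);P=np.stack([(u-K[0,2])/K[0,0]*d,(v-K[1,2])/K[1,1]*d,d],-1)
    return (P-T[:3,3])@T[:3,:3]
E
python3 - <<'E'
from m import *
p,d,K,T=load("top0");P=cloud(d,K,T)
hsv=cv2.cvtColor(p,cv2.COLOR_RGB2HSV)
win=np.zeros(d.shape,bool);win[95:225,240:365]=1
yel=win&(hsv[...,0]>18)&(hsv[...,0]<32)&(hsv[...,1]>180)&(hsv[...,2]>120)
print('heart hsv',hsv[186,286],'shelf',hsv[200,310],hsv[200,270],'table',hsv[215,345],'yel',hsv[135,300],'cam',-T[:3,:3].T@T[:3,3])
print('heights shelf',P[200,300],'heart',P[186,286],'hinge-ish',P[125,303])
shelf=win&(abs(P[...,2]-.095)<.008)&(hsv[...,1]<60)
for n,mk,h in(('yel',yel,None),('shelf',shelf,.095)):
    mk=cv2.morphologyEx(mk.astype(np.uint8),cv2.MORPH_CLOSE,np.ones((9,9)))
    cs=max(cv2.findContours(mk,0,2)[0],key=cv2.contourArea)
    q=cv2.boxPoints(cv2.minAreaRect(cs));print(n,q.round(1).tolist())
    if h: 
        w=cast(cs[:,0],K,T,h)[:,:2].astype(np.float32);r=cv2.minAreaRect(w);print(r,cv2.boxPoints(r).round(4).tolist())
    else:
        print(P[mk>0][:,2].min(),P[mk>0][:,2].max())
c=p[90:230,235:375];cv2.imwrite("pics/crop0.png",cv2.resize(c[...,::-1],None,fx=4,fy=4,interpolation=cv2.INTER_CUBIC))
E
```

```text
heart hsv [ 39  23 154] shelf [111  16 159] [112  17 162] table [ 19  50 149] yel [ 22 202 149] cam [ 0.33287548 -0.0818034   1.17222822]
heights shelf [ 0.49733296 -0.17865431  0.09658444] heart [ 0.53440384 -0.14099915  0.11154982] hinge-ish [ 0.6962381  -0.19124119  0.13859812]
yel [[262.5, 153.89999389648438], [270.3999938964844, 121.0], [346.6000061035156, 139.5], [338.6000061035156, 172.39999389648438]]
0.00445581457063321 1.1722282236025015
shelf [[249.10000610351562, 198.8000030517578], [261.70001220703125, 148.1999969482422], [342.20001220703125, 168.3000030517578], [329.5, 218.89999389648438]]
((0.5446648001670837, -0.16847404837608337), (0.22924484312534332, 0.14677222073078156), 74.36099243164062) [[0.4431000053882599, -0.2590999901294708], [0.5843999981880188, -0.2985999882221222], [0.6462000012397766, -0.0778999999165535], [0.5048999786376953, -0.03830000013113022]]
```

View pics/crop0.png

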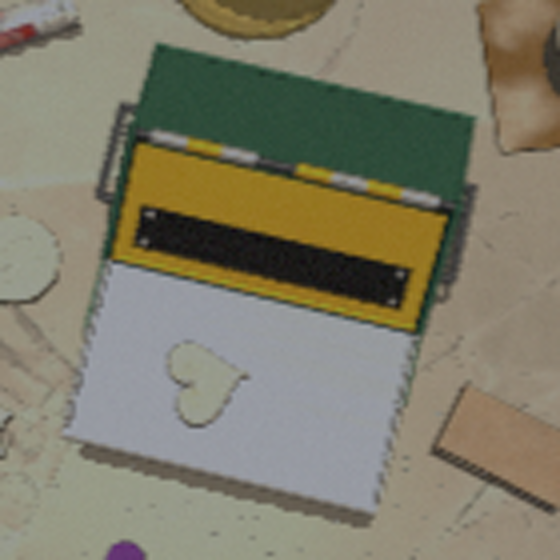

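The crop shows the cream heart at crop (203,382) with its tip pointing right. The lip runs from (110,262) to (418,332) and the shelf's front edge from (67,437) to (370,515). This is the right heart, and nothing lies between it and the flap.

```bash
cat > box.py <<'E'
from m import *
p,d,K,T=load("top0")
hsv=cv2.cvtColor(p,cv2.COLOR_RGB2HSV).astype(int)
up=lambda q:np.array([235,90])+(np.array(q)+.5)/4-.5
C=cast(up([[110,262],[418,332],[67,437],[370,515]]),K,T,.095)[:,:2]
H=cast(up([[135,143],[449,213]]),K,T,.141)[:,:2]
ey=C[0]-C[1]+C[2]-C[3]+H[0]-H[1];ey/=np.linalg.norm(ey);ex=np.array([ey[1],-ey[0]])
lip=(C[0]+C[1])/2
lip=(lip+((C[2]+C[3])/2+.125*ex)+(H.mean(0)-.08*ex))/3
yaw=np.arctan2(ex[1],ex[0])
def tobox(w): w=np.atleast_2d(w)[:,:2]-lip; return np.c_[w@ex,w@ey]
# heart
P=cloud(d,K,T)
mk=np.zeros(d.shape,np.uint8);sub=(slice(168,204),slice(268,305))
mk[sub]=((hsv[...,0]<75)&(hsv[...,0]>20))[sub]
cs=max(cv2.findContours(mk,0,1)[0],key=cv2.contourArea)
hb=tobox(cast(cs[:,0],K,T,.111))
M=cv2.moments(cs);hc=tobox(cast([M['m10']/M['m00'],M['m01']/M['m00']],K,T,.111))[0]
if __name__=="__main__":
    print('lip',lip,'yaw',yaw,np.rad2deg(yaw));print('box coords: C',tobox(C).round(4).tolist(),'H',tobox(H).round(4).tolist())
    print('heart c',hc,'x',hb[:,0].min(),hb[:,0].max(),'y',hb[:,1].min(),hb[:,1].max(), 'rear pt',hb[hb[:,0].argmin()],len(cs))
    from plant import manip;from scipy.spatial.transform import Rotation as Ro
    s=manip.state();q=s['tool_rot'];R=Ro.from_quat([*q[1:],q[0]]).as_matrix();print(R.round(3))
    for sg in(1,-1):
        y=sg*ex; cur=R[:2,1]; a=np.arctan2(cur[0]*y[1]-cur[1]*y[0],cur@y);print('world turn for tool y=',sg,'ex:',a,'tool turn',-a)
    for bx in(-.06,):
        print('tool target world for box x -.06, heart y', lip+bx*ex+hc[1]*ey, 'cur',s['tool_pos'],s['joint_pos'])
E
python3 box.py
```

```text
lip [ 0.59562072 -0.18177474] yaw -0.26613574868589984 -15.248455177256407
box coords: C [[0.0032, 0.1081], [0.0048, -0.1104], [-0.1241, 0.1071], [-0.127, -0.1054]] H [[0.0759, 0.1081], [0.0772, -0.1076]]
heart c [-0.06783316  0.02692635] x -0.09837042649723585 -0.04396699551341166 y -0.0011849447274018855 0.05211171786070365 rear pt [-0.09837043  0.02477921] 57
[[-0.96   0.279 -0.001]
 [ 0.279  0.96  -0.002]
 [ 0.    -0.002 -1.   ]]
world turn for tool y= 1 ex: -1.5541270002457144 tool turn 1.5541270002457144
world turn for tool y= -1 ex: 1.5874656533440787 tool turn -1.5874656533440787
tool target world for box x -.06, heart y [ 0.54481482 -0.14001603] cur [0.17415432 0.59960215 0.19719316] [ 1.16900970e+00  5.32935388e-02  1.61414194e+00 -9.41143693e-06
  1.47600170e+00 -1.18980459e-01]
```

```bash
python3 -m crank '[{"x":-3.3,"y":-3.5},{"x":-3.3,"y":-3.5},{"x":-3.3,"y":-3.5},{"x":-3.3,"y":-3.5},{"x":-3.3,"y":-3.5}]' 100
python3 -m crank '[{"x":-3.3,"y":-3.5},{"x":-3.3,"y":-3.5},{"x":-3.3,"y":-3.5},{"x":-3.3,"y":-3.5},{"x":-3.3,"y":-3.5}]'
python3 -m crank '[{"x":-3.3,"y":-3.5},{"x":-3.3,"y":-3.5},{"x":-3.3,"y":-3.5},{"x":-3.3,"y":-3.5},{"x":-3.3,"y":-3.5}]'
python3 -m crank '[{"turn":0.14},{"turn":0.14},{"turn":0.14},{"turn":0.14},{"turn":0.14}]'
python3 -m crank '[{"turn":0.14},{"turn":0.14},{"turn":0.14},{"turn":0.14},{"turn":0.14}]'
python3 -m crank '[{"turn":0.14}]'
cat > go.py <<'E'
import box,sys,numpy as np
from plant import manip;from scipy.spatial.transform import Rotation as Ro
s=manip.state();q=s['tool_rot'];R=Ro.from_quat([*q[1:],q[0]]).as_matrix()
b=box.tobox(s['tool_pos'])[0];print('t',s['time'],'tool box mm',(b*1e3).round(1),'z',s['tool_pos'][2].round(4),'F',np.round(s['contact_force'],1),'w',s['gripper_width'])
y=R[:2,1];print('turn',-np.arctan2(y[0]*box.ex[1]-y[1]*box.ex[0],y@box.ex),'tilt',R[2].round(4))
if len(sys.argv)>2:
    g=box.lip+float(sys.argv[1])*box.ex/1e3+float(sys.argv[2])*box.ey/1e3
    dd=np.r_[g-s['tool_pos'][:2],0];print('shift cm',(R.T@dd*100).round(2))
E
python3 go.py -63 27
```

```text
t 0.1 tool box mm [-612.1  643. ] z 0.1972 F [-0.2 -0.   0.1] w 0.9969806884265663
turn 1.5541270002457144 tilt [ 2.0e-04 -1.8e-03 -1.0e+00]
shift cm [-55.93 -60.68   0.1 ]schema error: expected keys x, y, z, turn
schema error: expected keys x, y, z, turn
schema error: expected keys x, y, z, turn
schema error: expected keys x, y, z, turn
schema error: expected keys x, y, z, turn
schema error: expected keys x, y, z, turn
```

All four keys are required in every row.

```bash
python3 -m crank '[{"x":-3.3,"y":-3.5,"z":0,"turn":0},{"x":-3.3,"y":-3.5,"z":0,"turn":0},{"x":-3.3,"y":-3.5,"z":0,"turn":0},{"x":-3.3,"y":-3.5,"z":0,"turn":0},{"x":-3.3,"y":-3.5,"z":0,"turn":0}]' 100
python3 -m crank '[{"x":-3.3,"y":-3.5,"z":0,"turn":0},{"x":-3.3,"y":-3.5,"z":0,"turn":0},{"x":-3.3,"y":-3.5,"z":0,"turn":0},{"x":-3.3,"y":-3.5,"z":0,"turn":0},{"x":-3.3,"y":-3.5,"z":0,"turn":0}]'
python3 -m crank '[{"x":-3.3,"y":-3.5,"z":0,"turn":0},{"x":-3.3,"y":-3.5,"z":0,"turn":0},{"x":-3.3,"y":-3.5,"z":0,"turn":0},{"x":-3.3,"y":-3.5,"z":0,"turn":0},{"x":-3.3,"y":-3.5,"z":0,"turn":0}]'
python3 -m crank '[{"x":0,"y":0,"z":0,"turn":0.14},{"x":0,"y":0,"z":0,"turn":0.14},{"x":0,"y":0,"z":0,"turn":0.14},{"x":0,"y":0,"z":0,"turn":0.14},{"x":0,"y":0,"z":0,"turn":0.14}]'
python3 -m crank '[{"x":0,"y":0,"z":0,"turn":0.14},{"x":0,"y":0,"z":0,"turn":0.14},{"x":0,"y":0,"z":0,"turn":0.14},{"x":0,"y":0,"z":0,"turn":0.14},{"x":0,"y":0,"z":0,"turn":0.14}]'
python3 -m crank '[{"x":0,"y":0,"z":0,"turn":0.14}]'
python3 go.py -63 27
```

```text
time: 0.6
tool_pos: [0.2842, 0.3842, 0.1977]
tool_rot: [-0.0, 0.141, 0.99, -0.0]
contact_force: [1.2, 0.7, 0.3]
gripper_width: 1.001
grasp_force: 0.0
time: 1.1
tool_pos: [0.3938, 0.1701, 0.198]
tool_rot: [0.0, 0.141, 0.99, 0.0]
contact_force: [1.3, -0.8, -0.1]
gripper_width: 1.0
grasp_force: 0.0
time: 1.6
tool_pos: [0.5035, -0.0441, 0.1979]
tool_rot: [-0.0, 0.141, 0.99, 0.0]
contact_force: [0.5, 0.5, -0.0]
gripper_width: 0.998
grasp_force: 0.0
time: 2.1
tool_pos: [0.5029, -0.0421, 0.1977]
tool_rot: [-0.001, 0.474, 0.88, -0.0]
contact_force: [-1.0, 0.6, -0.7]
gripper_width: 1.002
grasp_force: 0.0
time: 2.6
tool_pos: [0.5029, -0.042, 0.1977]
tool_rot: [-0.0, 0.747, 0.664, -0.0]
contact_force: [0.0, 0.2, -0.3]
gripper_width: 1.0
grasp_force: 0.0
time: 2.7
tool_pos: [0.5028, -0.042, 0.1977]
tool_rot: [-0.0, 0.792, 0.61, -0.0]
contact_force: [-0.7, 1.3, -0.2]
gripper_width: 1.0
grasp_force: 0.0
t 2.7 tool box mm [-126.3  110.4] z 0.1977 F [-0.7  1.3 -0.2] w 0.9996532114404254
turn 0.008394204098346259 tilt [-1.0e-04 -1.1e-03 -1.0e+00]
shift cm [-8.4   6.26 -0.01]
```

```bash
python3 -m crank '[{"x":-2.8,"y":2.1,"z":0,"turn":0.008},{"x":-2.8,"y":2.1,"z":0,"turn":0},{"x":-2.8,"y":2.1,"z":0,"turn":0},{"x":0,"y":0,"z":0,"turn":0},{"x":0,"y":0,"z":0,"turn":0}]'
python3 go.py -63 27
python3 - <<'E'
from plant import manip
import cv2,numpy as np
m=manip.camera_model("wrist");p,d=manip.grab_frame("wrist")
np.savez("wrist1.npz",p=p,d=d,K=m["mtx"],T=m["world_to_cam"]);cv2.imwrite("pics/wrist1.png",p[...,::-1])
E
```

```text
time: 3.2
tool_pos: [0.5424, -0.1396, 0.1976]
tool_rot: [-0.001, 0.793, 0.609, -0.0]
contact_force: [0.2, 0.9, -0.2]
gripper_width: 1.0
grasp_force: 0.0
t 3.2 tool box mm [-62.4  26.7] z 0.1976 F [ 0.2  0.9 -0.2] w 1.000465271673346
turn 0.0048458489781484804 tilt [ 5.0e-04 -1.6e-03 -1.0e+00]
shift cm [ 0.03 -0.06  0.  ]
```

View pics/wrist1.png

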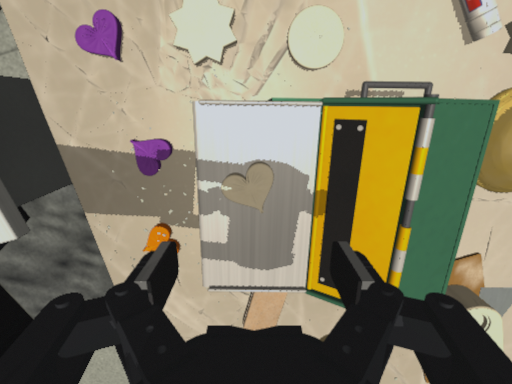

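The wrist view shows the heart at (250,186). The lip runs from (321,104) to (308,290), the shelf front from (195,102) to (205,288), and both fingers are in view.

Run:
```python
from m import *;import box
p,d,K,T=load("wrist1")
f=lambda uv,h:(box.tobox(cast(uv,K,T,h))*1e3).round(1).tolist()
print('lip',f([[321,104],[308,290]],.095),'front',f([[195,102],[205,288]],.095))
P=cloud(d,K,T)
mk=np.zeros(d.shape,np.uint8);sl=(slice(150,222),slice(212,285))
h=P[...,2];print('shelf h',np.median(h[240:280,220:290]),'heart h',np.median(h[180:195,240:260]))
hsv=cv2.cvtColor(p,cv2.COLOR_RGB2HSV);mk[sl]=((hsv[...,0]<60)&(hsv[...,1]>30)|0)[sl]
c=max(cv2.findContours(mk,0,1)[0],key=cv2.contourArea);b=np.array(f(c[:,0],.111))
M=cv2.moments(c);print('heart',f([M['m10']/M['m00'],M['m01']/M['m00']],.111),b.min(0),b.max(0),'rear',b[b[:,0].argmin()])
# depth-based finger tip positions
fg=np.zeros(d.shape,bool);fg[235:300,140:180]=1;fg[235:300,330:375]=1
for nm,xs in(('L',slice(140,182)),('R',slice(328,375))):
    q=P[235:290,xs].reshape(-1,3);q=q[(q[:,2]>.17)];print(nm,len(q),'z min',q[:,2].min(),np.percentile(q[:,2],5),'box x range',(box.tobox(q)[:,0]*1e3).min(),(box.tobox(q)[:,0]*1e3).max())
```

```text
lip [[3.9, 108.8], [6.1, -112.6]] front [[-121.5, 110.0], [-123.0, -110.5]]
shelf h 0.09475129239236109 heart h 0.11055545965245844
heart [[-67.1, 28.3]] [-96.7  -2.1] [-41.9  54.2] rear [-96.7  21.2]
L 1577 z min 0.2435801132316594 0.24778243180584134 box x range -118.93636014485438 -62.41011918180888
R 1757 z min 0.24287170899949734 0.24770947419074066 box x range -62.41011918180888 -5.928412369804627
```

Run:
```python
from m import *;import box
p,d,K,T=load("wrist1")
for bx in(-112,-62.4,-12):
  for z in(.1976,.2106,.24):
    w=np.r_[box.lip+bx/1e3*box.ex+.0267*box.ey,z,1];c=T@w;u=K@c[:3]/c[2];print(bx,z,u[:2].round(0),c[2].round(3))
P=cloud(d,K,T)
for r,c in((240,350),(250,350),(260,355),(280,360),(250,165),(270,160)):print(r,c,d[r,c],P[r,c].round(3),(box.tobox(P[r,c])*1e3).round(1))
```

```text
-112 0.1976 [185. 222.] 0.192
-112 0.2106 [180. 230.] 0.179
-112 0.24 [167. 253.] 0.151
-62.4 0.1976 [254. 222.] 0.192
-62.4 0.2106 [254. 230.] 0.179
-62.4 0.24 [254. 253.] 0.151
-12 0.1976 [323. 222.] 0.192
-12 0.2106 [328. 230.] 0.179
-12 0.24 [342. 254.] 0.151
240 350 0.28469783 [ 0.627 -0.221  0.118] [[ 41.2 -29.9]]
250 350 0.12964813 [ 0.591 -0.139  0.258] [[-15.2  39.8]]
260 355 0.122795604 [ 0.591 -0.14   0.266] [[-15.4  38.9]]
280 360 0.10844073 [ 0.588 -0.139  0.281] [[-18.8  39. ]]
250 165 0.13152628 [ 0.503 -0.117  0.257] [[-106.4   38.3]]
270 160 0.12067035 [ 0.504 -0.12   0.269] [[-105.    35.3]]
```

```bash
python3 -m crank '[{"x":0,"y":0,"z":3,"turn":0},{"x":0,"y":0,"z":3,"turn":0},{"x":0,"y":0,"z":1.7,"turn":0},{"x":0,"y":0,"z":0,"turn":0},{"x":0,"y":0,"z":0,"turn":0}]'
for i in 1 ; do python3 -m crank '[{"x":0,"y":0,"z":0.4,"turn":0},{"x":0,"y":0,"z":0.4,"turn":0},{"x":0,"y":0,"z":0.2,"turn":0},{"x":0,"y":0,"z":0,"turn":0}]'; done
python3 - <<'E'
from plant import manip
import cv2,numpy as np
m=manip.camera_model("wrist");p,d=manip.grab_frame("wrist")
np.savez("wrist2.npz",p=p,d=d,K=m["mtx"],T=m["world_to_cam"]);cv2.imwrite("pics/wrist2.png",p[...,::-1])
E
```

```text
time: 3.75
tool_pos: [0.5427, -0.1386, 0.1217]
tool_rot: [-0.0, 0.792, 0.61, 0.0]
contact_force: [0.7, 0.7, -0.1]
gripper_width: 1.001
grasp_force: 0.0
time: 4.15
tool_pos: [0.5427, -0.1394, 0.1112]
tool_rot: [-0.0, 0.793, 0.609, -0.0]
contact_force: [-0.5, -0.3, 0.4]
gripper_width: 1.0
grasp_force: 0.0
```

View pics/wrist2.png

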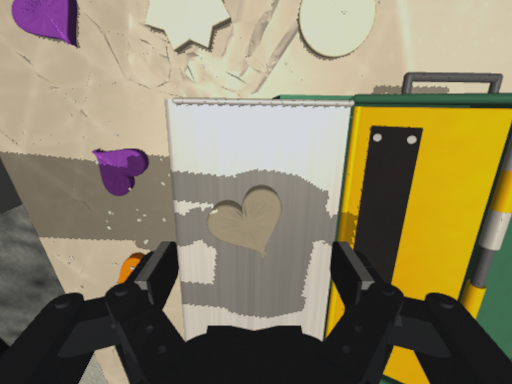

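The view shows the heart at (247,220), lying between the fingers at (165,265) and (350,265). I keep lowering, watching the force.

```bash
python3 -m crank '[{"x":0,"y":0,"z":0.4,"turn":0},{"x":0,"y":0,"z":0.4,"turn":0},{"x":0,"y":0,"z":0.3,"turn":0},{"x":0,"y":0,"z":0,"turn":0}]'
python3 -m crank '[{"x":0,"y":0,"z":0.2,"turn":0},{"x":0,"y":0,"z":0.2,"turn":0},{"x":0,"y":0,"z":0.1,"turn":0},{"x":0,"y":0,"z":0,"turn":0}]'
python3 -m crank '[{"x":0,"y":0,"z":0.2,"turn":0},{"x":0,"y":0,"z":0,"turn":0}]'
python3 -m crank '[{"x":0,"y":0,"z":0.2,"turn":0},{"x":0,"y":0,"z":0,"turn":0}]'
```

```text
time: 4.6
tool_pos: [0.5422, -0.1392, 0.0994]
tool_rot: [-0.001, 0.793, 0.609, -0.0]
contact_force: [0.4, 0.6, -0.1]
gripper_width: 1.0
grasp_force: 0.0
time: 5.0
tool_pos: [0.5426, -0.1393, 0.0951]
tool_rot: [-0.0, 0.793, 0.609, -0.0]
contact_force: [-0.1, -0.7, -1.3]
gripper_width: 1.001
grasp_force: 0.0
time: 5.2
tool_pos: [0.5426, -0.1393, 0.093]
tool_rot: [-0.0, 0.793, 0.609, -0.0]
contact_force: [0.1, -0.3, 0.0]
gripper_width: 1.004
grasp_force: 0.0
time: 5.4
tool_pos: [0.5426, -0.1393, 0.091]
tool_rot: [-0.0, 0.793, 0.609, -0.0]
contact_force: [0.0, 0.5, -0.4]
gripper_width: 0.997
grasp_force: 0.0
```

```bash
python3 -m crank '[{"x":0,"y":0,"z":0.15,"turn":0},{"x":0,"y":0,"z":0.15,"turn":0},{"x":0,"y":0.3,"z":0,"turn":0},{"x":0,"y":0.4,"z":0,"turn":0},{"x":0,"y":0.4,"z":0,"turn":0}]'
python3 -m crank '[{"x":0,"y":0.4,"z":0,"turn":0},{"x":0,"y":0.4,"z":0,"turn":0},{"x":0,"y":0.4,"z":0,"turn":0},{"x":0,"y":0.4,"z":0,"turn":0},{"x":0,"y":0.4,"z":0,"turn":0}]'
python3 -m crank '[{"x":0,"y":0.4,"z":0,"turn":0},{"x":0,"y":0.4,"z":0,"turn":0},{"x":0,"y":0.4,"z":0,"turn":0},{"x":0,"y":0.4,"z":0,"turn":0},{"x":0,"y":0.4,"z":0,"turn":0}]'
python3 go.py;python3 - <<'E'
from plant import manip
import cv2,numpy as np
m=manip.camera_model("wrist");p,d=manip.grab_frame("wrist")
np.savez("wrist3.npz",p=p,d=d,K=m["mtx"],T=m["world_to_cam"]);cv2.imwrite("pics/wrist3.png",p[...,::-1])
E
```

```text
time: 5.9
tool_pos: [0.5539, -0.1424, 0.0885]
tool_rot: [0.0, 0.793, 0.609, 0.0]
contact_force: [0.1, -0.1, -0.2]
gripper_width: 0.999
grasp_force: 0.0
time: 6.4
tool_pos: [0.5731, -0.1475, 0.0883]
tool_rot: [0.0, 0.793, 0.609, 0.0]
contact_force: [-0.4, 0.0, 0.1]
gripper_width: 0.999
grasp_force: 0.0
time: 6.9
tool_pos: [0.5924, -0.1526, 0.0883]
tool_rot: [0.0, 0.793, 0.609, 0.0]
contact_force: [-0.5, -0.5, -0.3]
gripper_width: 0.999
grasp_force: 0.0
t 6.9 tool box mm [-10.8  27.3] z 0.0883 F [-0.5 -0.5 -0.3] w 0.9985149612834116
turn 0.0060962739983529655 tilt [-0.e+00  1.e-04 -1.e+00]
```

View pics/wrist3.png

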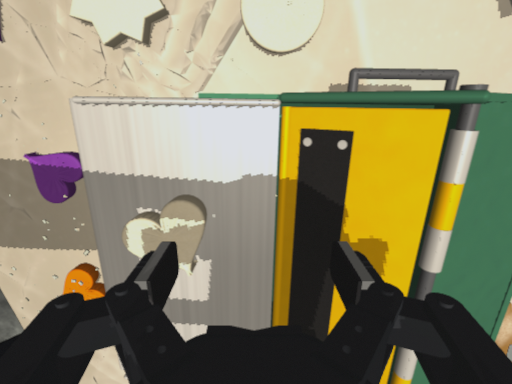

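The fingers passed above the heart (170,230) and the flap without touching either, so the open tips sit higher than I assumed. I back out along the same path and measure the tip height.

```bash
python3 -m crank '[{"x":0,"y":-1,"z":0,"turn":0},{"x":0,"y":-1,"z":0,"turn":0},{"x":0,"y":-1,"z":0,"turn":0},{"x":0,"y":-1,"z":0,"turn":0},{"x":0,"y":-1,"z":0,"turn":0}]'
python3 go.py
python3 - <<'E'
from m import *;import box
p,d,K,T=load("wrist3")
P=cloud(d,K,T);R=T[:3,:3];print('cam axis',R[2].round(3),'cam pos',(-R.T@T[:3,3]).round(4))
g=p.mean(-1)
for c in(165,172,340,345,350,355):
    for r in range(236,262,3):
        print(c,r,d[r,c].round(3),P[r,c,2].round(4),int(g[r,c]),(box.tobox(P[r,c])[0]*1e3).round(0))
E
```

```text
time: 7.45
tool_pos: [0.5426, -0.1393, 0.0883]
tool_rot: [-0.0, 0.793, 0.609, -0.0]
contact_force: [-0.5, 0.5, -0.0]
gripper_width: 0.998
grasp_force: 0.0
t 7.45 tool box mm [-62.3  27. ] z 0.0883 F [-0.5  0.5 -0. ] w 0.9980425245327341
turn 0.006091651383868118 tilt [-0. -0. -1.]
cam axis [-0.08  -0.299 -0.951] cam pos [ 0.6131 -0.0753  0.2638]
165 236 0.171 0.11 148 [-68.  27.]
165 239 0.17 0.111 145 [-68.  25.]
165 242 0.139 0.1402 74 [-57.  39.]
165 245 0.137 0.1421 76 [-57.  39.]
165 248 0.133 0.1461 77 [-55.  39.]
165 251 0.131 0.1481 36 [-55.  39.]
165 254 0.127 0.1519 24 [-54.  39.]
165 257 0.127 0.1523 22 [-54.  38.]
165 260 0.128 0.1524 20 [-54.  36.]
172 236 0.17 0.1106 146 [-63.  27.]
172 239 0.171 0.1106 145 [-64.  25.]
172 242 0.138 0.1404 22 [-53.  39.]
172 245 0.138 0.1408 21 [-54.  38.]
172 248 0.139 0.1407 21 [-54.  36.]
172 251 0.139 0.1415 21 [-54.  35.]
172 254 0.14 0.1412 22 [-54.  33.]
172 257 0.138 0.1428 22 [-53.  32.]
172 260 0.139 0.1428 23 [-54.  30.]
340 236 0.161 0.1186 64 [42. 32.]
340 239 0.162 0.1185 75 [42. 30.]
340 242 0.139 0.1397 68 [34. 40.]
340 
[... 416 characters left out ...]
.1512 47 [33. 39.]
345 257 0.126 0.1532 22 [33. 39.]
345 260 0.124 0.1559 21 [32. 39.]
350 236 0.158 0.122 136 [47. 34.]
350 239 0.159 0.1213 131 [47. 32.]
350 242 0.16 0.1208 106 [47. 29.]
350 245 0.16 0.1215 90 [47. 28.]
350 248 0.135 0.1446 69 [38. 39.]
350 251 0.131 0.1482 70 [37. 39.]
350 254 0.129 0.1505 69 [36. 39.]
350 257 0.125 0.1541 69 [35. 40.]
350 260 0.123 0.1566 65 [34. 40.]
355 236 0.157 0.1226 136 [49. 34.]
355 239 0.158 0.1226 136 [49. 32.]
355 242 0.158 0.1226 111 [50. 30.]
355 245 0.158 0.1233 90 [50. 29.]
355 248 0.159 0.123 91 [50. 27.]
355 251 0.137 0.1428 43 [42. 36.]
355 254 0.128 0.1516 65 [38. 40.]
355 257 0.126 0.1539 69 [37. 39.]
355 260 0.123 0.1569 69 [36. 40.]
```

```bash
python3 -m crank '[{"x":0,"y":0,"z":0.5,"turn":0},{"x":0,"y":0,"z":0.5,"turn":0},{"x":0,"y":0,"z":0.5,"turn":0},{"x":0,"y":0,"z":0.5,"turn":0},{"x":0,"y":0,"z":0,"turn":0}]' | grep -E "pos|force"
python3 -m crank '[{"x":0,"y":0,"z":0.3,"turn":0},{"x":0,"y":0,"z":0.2,"turn":0},{"x":0,"y":0,"z":0,"turn":0}]'| grep -E "pos|force"
python3 go.py
python3 - <<'E'
from plant import manip
import cv2,numpy as np
m=manip.camera_model("wrist");p,d=manip.grab_frame("wrist")
np.savez("wrist4.npz",p=p,d=d,K=m["mtx"],T=m["world_to_cam"])
q,_=manip.grab_frame("scene");c=cv2.resize(q[130:260,210:410],None,fx=2,fy=2)
cv2.imwrite("pics/w4.png",np.vstack([p[100:384],np.pad(c,((0,0),(0,112),(0,0)))])[...,::-1])
E
```

```text
tool_pos: [0.5432, -0.1394, 0.0669]
contact_force: [0.0, -0.5, -0.4]
grasp_force: 0.0
tool_pos: [0.5436, -0.1396, 0.063]
contact_force: [0.8, -0.6, 0.8]
grasp_force: 0.0
t 8.25 tool box mm [-61.3  27. ] z 0.063 F [ 0.8 -0.6  0.8] w 1.0022295162834831
turn 0.00612971785960627 tilt [ 1.e-04 -5.e-04 -1.e+00]
```

View pics/w4.png

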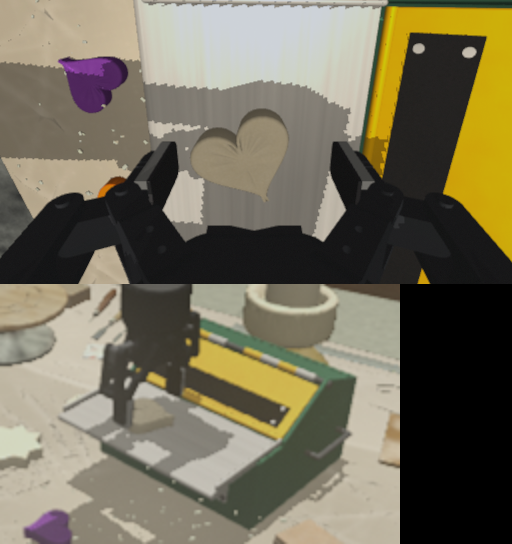

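The fingers straddle the heart (240,155 in the crop), and the scene view shows the tips still a little above the shelf. I go down in small steps until I feel contact.

```bash
python3 -m crank '[{"x":0,"y":0,"z":0.3,"turn":0},{"x":0,"y":0,"z":0.3,"turn":0},{"x":0,"y":0,"z":0,"turn":0}]' | grep -E "pos|force"
python3 -m crank '[{"x":0,"y":0,"z":0.2,"turn":0},{"x":0,"y":0,"z":0,"turn":0}]'| grep -E "pos|force"
python3 -m crank '[{"x":0,"y":0,"z":0.2,"turn":0},{"x":0,"y":0,"z":0,"turn":0}]'| grep -E "pos|force"
```

```text
tool_pos: [0.5433, -0.1395, 0.0566]
contact_force: [0.4, -0.6, 0.6]
grasp_force: 0.0
tool_pos: [0.5435, -0.1396, 0.055]
contact_force: [0.0, 0.2, 0.4]
grasp_force: 0.0
tool_pos: [0.5436, -0.1396, 0.053]
contact_force: [0.0, -0.0, -0.5]
grasp_force: 0.0
```

```bash
python3 -m crank '[{"x":0,"y":0,"z":0.2,"turn":0},{"x":0,"y":0,"z":0,"turn":0}]' | grep -E "pos|force"
python3 -m crank '[{"x":0,"y":0,"z":0.2,"turn":0},{"x":0,"y":0,"z":0,"turn":0}]'| grep -E "pos|force"
python3 -m crank '[{"x":0,"y":0.3,"z":0,"turn":0},{"x":0,"y":0.4,"z":0,"turn":0},{"x":0,"y":0.4,"z":0,"turn":0},{"x":0,"y":0.4,"z":0,"turn":0},{"x":0,"y":0.4,"z":0,"turn":0}]'| grep -E "pos|force"
python3 go.py
python3 - <<'E'
from plant import manip
import cv2,numpy as np
m=manip.camera_model("wrist");p,d=manip.grab_frame("wrist")
np.savez("wrist5.npz",p=p,d=d,K=m["mtx"],T=m["world_to_cam"])
q,_=manip.grab_frame("scene");c=cv2.resize(q[130:260,210:410],None,fx=2,fy=2)
cv2.imwrite("pics/w5.png",np.vstack([p[100:384],np.pad(c,((0,0),(0,112),(0,0)))])[...,::-1])
E
```

```text
tool_pos: [0.5436, -0.1396, 0.051]
contact_force: [0.4, 0.3, 0.1]
grasp_force: 0.0
tool_pos: [0.5435, -0.1396, 0.049]
contact_force: [-0.2, 0.4, -1.1]
grasp_force: 0.0
tool_pos: [0.5597, -0.1438, 0.049]
contact_force: [-21.6, 5.5, 16.2]
grasp_force: 14.0
t 9.95 tool box mm [-44.7  27.1] z 0.049 F [-21.6   5.5  16.2] w 1.002702752684741
turn 0.006417058189907259 tilt [-0.     -0.0082 -1.    ]
```

View pics/w5.png

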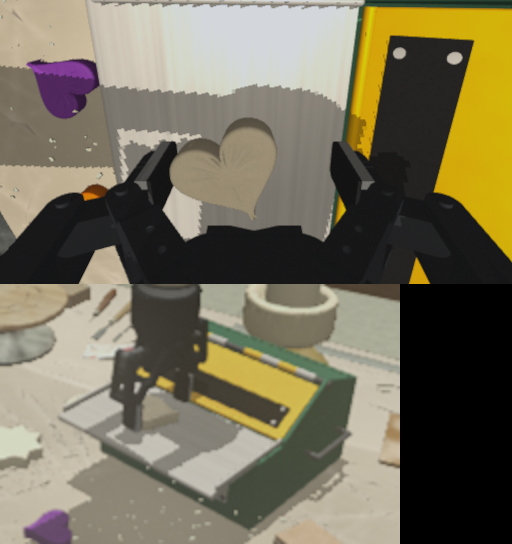

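Wrist force is already 22 N back and 16 N up, so something rigid is loading the flap near the lead finger at (350,170) or its knuckle at (430,195). I check the geometry before going on.

Run:
```python
from m import *;import box
for n in("wrist4","wrist5"):
    p,d,K,T=load(n)
    P=cloud(d,K,T);g=p.max(-1);b=box.tobox(P.reshape(-1,3)).reshape(384,512,2)*1e3
    print(n)
    for (r,c) in [(242,340),(246,345),(250,350),(260,356),(275,362),(285,372),(290,385),(292,400),(292,420),(296,440),(300,455),(315,470),(330,485),(350,500)]:
        print((r,c),d[r,c].round(3),'box',b[r,c].round(0),'z over shelf',((P[r,c,2]-.095)*1e3).round(1),p[r,c])
    hsv=cv2.cvtColor(p,cv2.COLOR_RGB2HSV);y=(hsv[...,0]>18)&(hsv[...,0]<32)&(hsv[...,1]>180)&(hsv[...,2]>100)&(d>0)&(b[...,0]>0)&(b[...,0]<80)
    A=np.polyfit(b[...,0][y],(P[...,2][y]-.095)*1e3,1);print('flap slope deg',np.rad2deg(np.arctan(A[0])),A)
```

```text
wrist4
(242, 340) 0.139 box [-16.  39.] z over shelf 19.2 [64 63 60]
(246, 345) 0.136 box [-14.  39.] z over shelf 22.6 [64 63 61]
(250, 350) 0.132 box [-13.  39.] z over shelf 27.0 [64 63 61]
(260, 356) 0.123 box [-14.  39.] z over shelf 36.2 [65 63 61]
(275, 362) 0.111 box [-16.  40.] z over shelf 48.3 [64 63 61]
(285, 372) 0.104 box [-15.  40.] z over shelf 55.4 [21 22 22]
(290, 385) 0.099 box [-12.  42.] z over shelf 60.6 [22 21 23]
(292, 400) 0.101 box [-5. 40.] z over shelf 59.0 [24 24 25]
(292, 420) 0.0 box [-62. 107.] z over shelf 143.5 [35 33 31]
(296, 440) 0.096 box [ 6. 42.] z over shelf 63.9 [23 23 23]
(300, 455) 0.097 box [12. 40.] z over shelf 63.5 [24 23 25]
(315, 470) 0.09 box [13. 40.] z over shelf 70.4 [24 24 25]
(330, 485) 0.138 box [60. -3.] z over shelf 34.3 [185 148  10]
(350, 500) 0.076 box [ 9. 41.] z over shelf 85.4 [22 23 23]
flap slope deg 28.644060386500286 [0.54621571 0.79884433]
wrist5
(242, 340) 0.14 box [ 1. 39.] z over shelf 4.3 [66 64 62]
(246, 345) 0.135 box [ 2. 40.] z over shelf 9.3 [66 65 62]
(250, 350) 0.132 box [ 4. 39.] z over shelf 12.7 [66 66 62]
(260, 356) 0.123 box [ 4. 39.] z over shelf 21.5 [67 66 63]
(275, 362) 0.112 box [ 2. 40.] z over shelf 33.9 [67 66 63]
(285, 372) 0.104 box [ 3. 40.] z over shelf 41.2 [23 23 23]
(290, 385) 0.1 box [ 6. 41.] z over shelf 45.5 [22 22 24]
(292, 400) 0.102 box [12. 39.] z over shelf 44.2 [23 23 24]
(292, 420) 0.129 box [37. 21.] z over shelf 21.1 [35 34 33]
(296, 440) 0.096 box [23. 42.] z over shelf 49.5 [23 23 24]
(300, 455) 0.096 box [29. 41.] z over shelf 49.8 [25 24 25]
(315, 470) 0.09 box [30. 40.] z over shelf 55.9 [42 37 25]
(330, 485) 0.119 box [60. 12.] z over shelf 34.3 [190 156  10]
(350, 500) 0.078 box [28. 40.] z over shelf 69.5 [25 24 25]
flap slope deg 29.40149756895023 [ 0.56350548 -0.49694703]
```

```bash
python3 -m crank '[{"x":0,"y":0,"z":0,"turn":0}]' | grep -E "pos|force"
python3 -m crank '[{"x":0,"y":-0.4,"z":0,"turn":0},{"x":0,"y":0,"z":0,"turn":0}]' | grep -E "pos|force"
python3 go.py
python3 - <<'E'
from m import *;import box
p,d,K,T=load("wrist5");P=cloud(d,K,T);b=box.tobox(P.reshape(-1,3)).reshape(384,512,2)*1e3;z=(P[...,2]-.095)*1e3
# heart region by height
k=(z>10)&(z<20)&(b[...,0]<-5)&(b[...,0]>-100)&(b[...,1]<70)&(b[...,1]>-20)&(d>.1)
print('heart',b[k].mean(0),np.percentile(b[k],[1,99],axis=0))
# dark pixels per box-x bin lowest heights in lead side
dk=(p.max(-1)<80)&(d>0)&(b[...,1]>10)&(b[...,1]<60)
for x in range(-5,60,5):
    m=dk&(b[...,0]>=x)&(b[...,0]<x+5)
    # above flap plane by 3mm
    m2=m&(z>np.maximum(0,.56*b[...,0])+4)
    if m2.any(): print(x,m2.sum(),'lowest',np.percentile(z[m2],[0,3]).round(1),'flap',.56*x)
E
```

```text
tool_pos: [0.5595, -0.1438, 0.0491]
contact_force: [-11.5, 2.6, 7.8]
grasp_force: 8.3
tool_pos: [0.5584, -0.1435, 0.0493]
contact_force: [0.4, 0.6, -0.5]
grasp_force: 0.0
t 10.35 tool box mm [-46.   27.1] z 0.0493 F [ 0.4  0.6 -0.5] w 0.999365837526616
turn 0.006091704383714795 tilt [ 0.e+00  5.e-04 -1.e+00]
heart [-59.58267337  29.78622193] [[-96.66201855   4.26719587]
 [-34.86513812  52.21170998]]
-5 1759 lowest [4.  6.1] flap -2.8000000000000003
0 1039 lowest [5.3 9. ] flap 0.0
5 787 lowest [ 9.2 14.7] flap 2.8000000000000003
10 1024 lowest [10.3 17.7] flap 5.6000000000000005
15 3400 lowest [41.1 46.3] flap 8.4
20 2026 lowest [42.  46.9] flap 11.200000000000001
25 837 lowest [44.6 49.4] flap 14.000000000000002
30 4 lowest [49.6 49.7] flap 16.8
```

```bash
python3 -m crank '[{"x":0,"y":0,"z":-0.3,"turn":0},{"x":0,"y":0.3,"z":0,"turn":0},{"x":0,"y":0,"z":0,"turn":0}]' | grep -E "pos|force"
python3 -m crank '[{"x":0,"y":0.2,"z":0,"turn":0},{"x":0,"y":0,"z":0,"turn":0}]' | grep -E "pos|force"
python3 -m crank '[{"x":0,"y":0.2,"z":0,"turn":0},{"x":0,"y":0,"z":0,"turn":0}]' | grep -E "pos|force"
python3 -m crank '[{"x":0,"y":0.2,"z":0,"turn":0},{"x":0,"y":0,"z":0,"turn":0}]' | grep -E "pos|force"
python3 go.py
```

```text
tool_pos: [0.5612, -0.1443, 0.0523]
contact_force: [-2.0, 0.2, 1.3]
grasp_force: 0.9
tool_pos: [0.5637, -0.145, 0.0525]
contact_force: [-0.5, 0.8, 1.1]
grasp_force: 0.6
tool_pos: [0.5657, -0.1455, 0.0526]
contact_force: [-0.2, -0.2, 1.9]
grasp_force: 0.6
tool_pos: [0.5672, -0.1459, 0.0524]
contact_force: [-1.2, 0.1, 0.5]
grasp_force: 0.8
t 11.25 tool box mm [-36.9  27.1] z 0.0524 F [-1.2  0.1  0.5] w 0.9969535330755182
turn 0.006064849977423696 tilt [-0.e+00  3.e-04 -1.e+00]
```

Raised 3 mm, the flap yields at about 1–2 N. I keep going.

```bash
python3 -m crank '[{"x":0,"y":0.3,"z":0,"turn":0},{"x":0,"y":0.3,"z":0,"turn":0},{"x":0,"y":0.3,"z":0,"turn":0},{"x":0,"y":0.3,"z":0,"turn":0},{"x":0,"y":0,"z":0,"turn":0}]' | grep -E "pos|force"
python3 -m crank '[{"x":0,"y":0.3,"z":0,"turn":0},{"x":0,"y":0.3,"z":0,"turn":0},{"x":0,"y":0.3,"z":0,"turn":0},{"x":0,"y":0.3,"z":0,"turn":0},{"x":0,"y":0,"z":0,"turn":0}]' | grep -E "pos|force"
python3 go.py
python3 - <<'E'
from plant import manip
import cv2,numpy as np
m=manip.camera_model("wrist");p,d=manip.grab_frame("wrist")
np.savez("wrist6.npz",p=p,d=d,K=m["mtx"],T=m["world_to_cam"])
q,_=manip.grab_frame("scene");c=cv2.resize(q[130:260,210:410],None,fx=2,fy=2)
cv2.imwrite("pics/w6.png",np.vstack([p[100:384],np.pad(c,((0,0),(0,112),(0,0)))])[...,::-1])
E
```

```text
tool_pos: [0.5789, -0.149, 0.0522]
contact_force: [-1.8, 0.6, 1.0]
grasp_force: 0.8
tool_pos: [0.5905, -0.1521, 0.0523]
contact_force: [-2.6, 0.8, 0.8]
grasp_force: 1.1
t 12.25 tool box mm [-12.7  27.3] z 0.0523 F [-2.6  0.8  0.8] w 0.9998458437500628
turn 0.006136885524875811 tilt [ 0.e+00  3.e-04 -1.e+00]
```

View pics/w6.png

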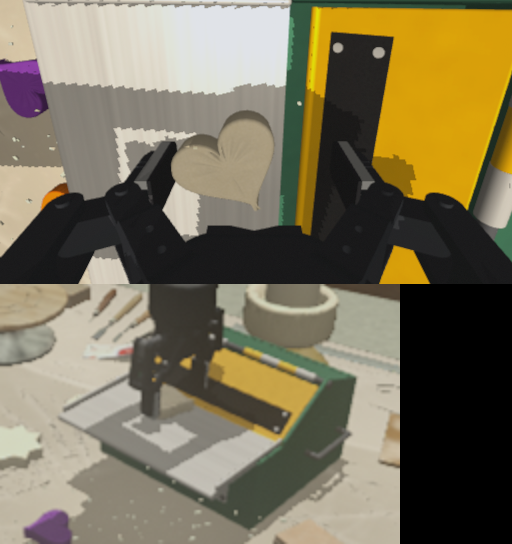

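The flap is swinging in and the heart (230,160) rides just ahead of the rear finger. I open the flap past 0.3 rad, then close slightly so the rear finger catches up.

```bash
python3 -m crank '[{"x":0,"y":0.3,"z":0,"turn":0},{"x":0,"y":0.3,"z":0,"turn":0},{"x":0,"y":0,"z":0,"turn":0}]' | grep -E "pos|force"
python3 -m crank '[{"x":0,"y":0.1,"z":-0.1,"turn":0},{"x":0,"y":0.2,"z":-0.1,"turn":0},{"x":0,"y":0.1,"z":0,"turn":0},{"x":0,"y":0,"z":0,"turn":0}]' 91 | grep -E "pos|force|width"
python3 go.py
cat > tip.py <<'E'
from m import *;import box,sys
from plant import manip
m=manip.camera_model("wrist");p,d=manip.grab_frame("wrist")
K,T=m["mtx"],m["world_to_cam"];np.savez(sys.argv[1]+".npz",p=p,d=d,K=K,T=T)
P=cloud(d,K,T);b=box.tobox(P.reshape(-1,3)).reshape(384,512,2)*1e3;z=(P[...,2]-.095)*1e3
pl=(abs(b[...,1]-38.5)<3)&(p.max(-1)<90)&(d>.08)
for nm,s in(('rear',slice(100,256)),('lead',slice(256,400))):
    k=pl[:,s];print(nm,k.sum(),'lowest z',np.percentile(z[:,s][k],[0,1,3,6]).round(1),'x at low',np.percentile(b[:,s,0][k&(z[:,s]<np.percentile(z[:,s][k],25))],[2,98]).round(1))
hsv=cv2.cvtColor(p,cv2.COLOR_RGB2HSV);y=(hsv[...,0]>18)&(hsv[...,0]<32)&(hsv[...,1]>180)&(hsv[...,2]>90)&(b[...,0]>5)&(b[...,0]<80)&(b[...,1]>45)
A=np.polyfit(b[...,0][y],z[y],1);print('flap',np.arctan(A[0])-np.pi/6,'heart h',z[255:275,215:255].mean())
E
python3 - <<'E'
E
python3 tip.py wrist7
```

```text
tool_pos: [0.5961, -0.1535, 0.0521]
contact_force: [-3.5, 1.4, 0.7]
grasp_force: 1.2
tool_pos: [0.5998, -0.1545, 0.0541]
contact_force: [-4.1, 0.5, -0.7]
gripper_width: 0.91
grasp_force: 1.3
t 13.05 tool box mm [-3.2 27.4] z 0.0541 F [-4.1  0.5 -0.7] w 0.9101784994736065
turn 0.006152802704013124 tilt [-0.e+00 -3.e-04 -1.e+00]
rear 2767 lowest z [ 3.6  8.2 12.4 17.3] x at low [-51.  -41.8]
lead 3661 lowest z [-89.  -87.8 -86.9  -6.5] x at low [11.8 49.5]
flap 0.3107393034043294 heart h 16.387434692987995
```

```bash
python3 -m crank '[{"x":0,"y":0.2,"z":-0.2,"turn":0},{"x":0,"y":0.3,"z":0,"turn":0},{"x":0,"y":0.3,"z":0,"turn":0},{"x":0,"y":0.2,"z":0,"turn":0},{"x":0,"y":0,"z":0,"turn":0}]' | grep -E "pos|force"
python3 go.py; python3 tip.py wrist8
python3 -m crank '[{"x":0,"y":0.1,"z":-0.2,"turn":0},{"x":0,"y":0.2,"z":-0.2,"turn":0},{"x":0,"y":0.1,"z":0,"turn":0},{"x":0,"y":0,"z":0,"turn":0}]' 82 | grep -E "pos|force|width"
python3 go.py; python3 tip.py wrist9
python3 - <<'E'
from m import *
p,d,K,T=load("wrist9");cv2.imwrite("pics/w9.png",p[...,::-1])
E
```

```text
tool_pos: [0.6093, -0.157, 0.0559]
contact_force: [-4.6, 1.3, 0.1]
grasp_force: 1.9
t 13.6 tool box mm [ 6.7 27.5] z 0.0559 F [-4.6  1.3  0.1] w 0.9088105638109439
turn 0.006180926609283509 tilt [ 1.e-04 -1.e-03 -1.e+00]
rear 2829 lowest z [-86.4  10.5  14.7  19.7] x at low [-42.3 -31.9]
lead 3562 lowest z [-88.6 -87.6 -86.8  -9.6] x at low [14.8 58. ]
flap 0.28901368160854823 heart h 16.60306483317922
tool_pos: [0.6135, -0.1582, 0.0605]
contact_force: [-5.0, 1.2, 1.5]
gripper_width: 0.821
grasp_force: 2.1
t 14.05 tool box mm [11.1 27.4] z 0.0605 F [-5.   1.2  1.5] w 0.8214157388026715
turn 0.006135119861698244 tilt [-1.e-04  2.e-04 -1.e+00]
rear 2919 lowest z [-88.1  11.8  16.5  21.7] x at low [-34.9 -23.7]
lead 3423 lowest z [-89.  -87.1 -12.   -4.4] x at low [19.3 58.3]
flap 0.28956761815303333 heart h 16.3024933045147
```

View pics/w9.png

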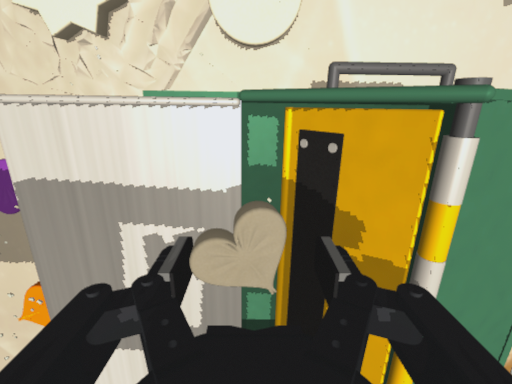

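The view shows the heart (240,250) overhanging the lip (about column 242), with the flap held well open by the lead finger at (338,255). I push on gently.

```bash
python3 -m crank '[{"x":0,"y":0.2,"z":0,"turn":0},{"x":0,"y":0.2,"z":0,"turn":0},{"x":0,"y":0.2,"z":0,"turn":0},{"x":0,"y":0.1,"z":0,"turn":0},{"x":0,"y":0,"z":0,"turn":0}]' | grep -E "pos|force"
python3 go.py; python3 tip.py wrist10
python3 - <<'E'
from m import *;import box
p,d,K,T=load("wrist10");P=cloud(d,K,T);b=box.tobox(P.reshape(-1,3)).reshape(384,512,2)*1e3;z=(P[...,2]-.095)*1e3
k=(z>-84)&(z<25)&(b[...,0]>-30)&(b[...,0]<60)&(b[...,1]>0)&(b[...,1]<60)&(p.min(-1)>55)&(p[...,0]<1.5*p[...,2]);print(k.sum());
for c in range(200,300,12): print([int(z[r,c]) for r in range(190,330,12)])
E
```

```text
tool_pos: [0.6188, -0.1596, 0.0591]
contact_force: [-7.0, 1.5, -0.0]
grasp_force: 2.4
t 14.6 tool box mm [16.5 27.5] z 0.0591 F [-7.   1.5 -0. ] w 0.8210403961847346
turn 0.006134100346686068 tilt [ 1.0e-04 -3.4e-03 -1.0e+00]
rear 3009 lowest z [-88.5 -87.   12.5  18.6] x at low [-29.7  12. ]
lead 3485 lowest z [-88.7 -87.4 -20.5  -9.7] x at low [21.  64.4]
flap 0.4252613085320487 heart h 15.613461303026746
8760
[0, 0, 0, 0, 10, 17, 18, 17, 0, 0, 0, 0]
[1, 0, 0, 0, 15, 16, 17, 17, 0, 0, 0, 0]
[0, 0, -1, 0, 14, 14, 16, 16, 1, 0, 0, 0]
[-87, -87, 5, 15, 14, 14, 15, 15, 15, -87, -87, -83]
[-87, -86, 14, 14, 15, 15, 15, 14, 14, -87, -86, -83]
[-87, 1, 14, 13, 13, 14, 13, 14, 13, -86, -86, -84]
[-88, -88, 14, 13, 13, 13, 12, 13, 11, -87, -88, -84]
[-86, -87, -87, 12, 12, -28, -29, -28, -27, -27, -27, -29]
[-24, -24, -24, -21, -20, -19, -18, -17, -17, -16, -15, -14]
```

The heart has begun to tip. I push a bit further.

```bash
python3 -m crank '[{"x":0,"y":0.1,"z":0,"turn":0},{"x":0,"y":0.2,"z":0,"turn":0},{"x":0,"y":0,"z":0,"turn":0},{"x":0,"y":0,"z":0,"turn":0}]' | grep -E "pos|force"
cat > hz.py <<'E'
from m import *;import box,sys
p,d,K,T=load(sys.argv[1]);P=cloud(d,K,T);z=(P[...,2]-.095)*1e3
for c in range(200,300,12): print([int(z[r,c]) for r in range(190,330,12)])
E
python3 go.py; python3 tip.py wrist11;python3 hz.py wrist11
```

```text
tool_pos: [0.6214, -0.1602, 0.0589]
contact_force: [-6.7, 0.8, -2.2]
grasp_force: 2.7
t 15.05 tool box mm [19.2 27.6] z 0.0589 F [-6.7  0.8 -2.2] w 0.8195755010985565
turn 0.00613217777408609 tilt [ 2.0e-04 -3.9e-03 -1.0e+00]
rear 3018 lowest z [-89.4 -86.6  12.6  19.2] x at low [-26.7  -2.3]
lead 3570 lowest z [-88.5 -87.1 -18.6  -7. ] x at low [41.4 67. ]
flap 0.4725749190116175 heart h -59.591733986231645
[0, 0, 0, 0, 0, 0, 0, 0, 0, 0, 0, 0]
[0, 0, 0, -1, 1, 0, 0, -1, 0, 0, 0, 0]
[0, 0, 0, 0, -1, 0, 0, 0, 0, 0, 0, 0]
[-73, -87, -87, -88, -87, -87, -87, -87, -87, -86, -86, -83]
[-59, -60, -62, -62, -87, -88, -86, -86, -87, -87, -88, -82]
[-59, -58, -49, -49, -49, -86, -86, -86, -87, -87, -87, -84]
[-87, -57, -43, -38, -41, -87, -87, -87, -87, -87, -87, -84]
[-87, -87, -46, -43, -87, -88, -87, -87, -33, -31, -31, -31]
[-28, -28, -28, -27, -26, -23, -22, -20, -19, -19, -18, -16]
```

It has dropped off the lip. I hold the flap while it settles and look.

```bash
python3 -m crank '[{"x":0,"y":0,"z":0,"turn":0},{"x":0,"y":0,"z":0,"turn":0},{"x":0,"y":0,"z":0,"turn":0},{"x":0,"y":0,"z":0,"turn":0},{"x":0,"y":0,"z":0,"turn":0}]' | grep -E "force"
python3 tip.py wrist12;python3 hz.py wrist12
python3 - <<'E'
from m import *
p,d,K,T=load("wrist12");cv2.imwrite("pics/w12.png",p[...,::-1])
E
```

```text
contact_force: [-6.6, 1.4, -1.0]
grasp_force: 2.6
rear 3063 lowest z [-88.2 -87.3   9.8  16.4] x at low [-27.2  14.7]
lead 3519 lowest z [-88.4 -21.7 -13.5  -3.6] x at low [49.4 67.3]
flap 0.4687807116254469 heart h -58.45446417293372
[0, 0, 0, 0, 0, 0, 0, 0, 0, 0, 0, 0]
[0, 0, 0, 0, 0, 0, 0, 0, 0, 0, 0, 0]
[0, 0, 0, 0, 0, 0, 0, 0, 0, -1, 0, 0]
[-86, -87, -87, -86, -87, -87, -86, -87, -87, -87, -87, -83]
[-87, -86, -87, -87, -86, -87, -87, -87, -86, -87, -87, -83]
[-71, -70, -70, -70, -86, -87, -86, 139, -87, -88, -87, -84]
[-71, -71, -72, -71, -86, -87, -86, -86, -87, -87, -86, -85]
[-71, -73, -71, -70, -87, -87, -86, -87, -32, -31, -31, -30]
[-29, -29, -28, -26, -26, -24, -22, -21, -20, -19, -18, -17]
```

View pics/w12.png

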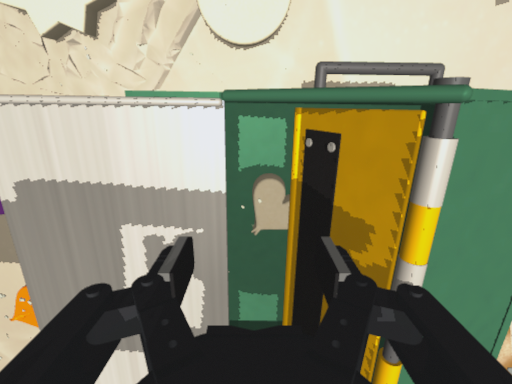

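The heart lies flat on the floor at (270,205), its top about 71 mm below the shelf, with the flap still held. I withdraw now.

```bash
python3 -m crank '[{"x":0,"y":-1,"z":0,"turn":0},{"x":0,"y":-1.5,"z":0,"turn":0},{"x":0,"y":-1.5,"z":0,"turn":0},{"x":0,"y":-1.5,"z":0,"turn":0},{"x":0,"y":-1.5,"z":0,"turn":0}]' | grep -E "pos|force"
python3 -m crank '[{"x":0,"y":-1,"z":0,"turn":0},{"x":0,"y":0,"z":-2,"turn":0},{"x":0,"y":0,"z":-4,"turn":0},{"x":0,"y":0,"z":-4,"turn":0},{"x":0,"y":0,"z":-4,"turn":0}]' | grep -E "pos|force"
python3 -m crank '[{"x":0,"y":0,"z":0,"turn":0},{"x":0,"y":0,"z":0,"turn":0},{"x":0,"y":0,"z":0,"turn":0},{"x":0,"y":0,"z":0,"turn":0}]' | grep -E "pos|force"
python3 - <<'E'
from m import *;import box
from plant import manip
m=manip.camera_model("wrist");p,d=manip.grab_frame("wrist")
P=cloud(d,m["mtx"],m["world_to_cam"]);b=box.tobox(P.reshape(-1,3)).reshape(384,512,2)*1e3;z=(P[...,2]-.095)*1e3
hsv=cv2.cvtColor(p,cv2.COLOR_RGB2HSV);y=(hsv[...,0]>18)&(hsv[...,0]<32)&(hsv[...,1]>180)&(hsv[...,2]>90)&(b[...,0]>5)&(b[...,0]<75)
A=np.polyfit(b[...,0][y],z[y],1);print('flap slope deg',np.rad2deg(np.arctan(A[0])))
E
```

```text
tool_pos: [0.5563, -0.1431, 0.0615]
contact_force: [0.3, 0.7, 0.2]
grasp_force: 0.0
tool_pos: [0.5461, -0.1403, 0.2024]
contact_force: [-0.3, -0.4, -0.2]
grasp_force: 0.0
tool_pos: [0.5448, -0.1398, 0.1982]
contact_force: [-0.2, -0.1, -0.4]
grasp_force: 0.0
flap slope deg 29.313462426075034
```

The flap is shut at about 29°, the same slope as before, and the robot is clear.

```bash
python3 -c "
from plant import manip;print(manip.job_done())"
```

```text
the job is handed in; nothing more can be done
None
```

The heart was pushed over the lip and lies flat on the box floor, the flap was held open until it dropped and is shut again, the fingers are clear, and the job is handed in (no verdict was returned); one early push jammed briefly at about 22 N on the wrist, so the 12 N heart limit is the one thing I could not confirm.

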